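# Seat the keyed thread-feed disc on its drive hub

### The job

The orange thread-feed disc on the veneer splicer stands proud of its drive hub because its rim notch is not over the brass drive pin. With a fingertip, push the disc round until the notch lines up with the pin, then press down on the middle of the disc until it is fully home on the hub, level, with the pin in the notch. Do not lift the disc, leave the spool, glue bottle and roller standing where they are, and finish clear of everything.

Things in the scene. Friction and masses are not known exactly. Their poses are not given: they have to be found in the camera images.
- deck: White machine head, a fixed box 270 (its x) x 440 (its y) x 60 mm high, standing on the bench. Origin: centre of its underside. Its top is 60 mm above the bench.
- hub: Fixed dark steel drive hub in the middle of the deck's top: round flange 160 mm dia, 10 mm thick, with a spindle 22 mm dia up the middle whose top is 40 mm above the deck (hidden in the disc). Origin: on the hub axis at deck-top height (flange underside); z up; its x axis points from the hub axis towards the drive pin.
- pin (a point): Tip of the brass drive pin: 10 mm dia upright pin with a 3 mm tapered tip, fixed in the flange 62 mm from the hub axis along the hub's +x; this point is 24.5 mm above the deck. It peeps out under the disc's rim; a short yellow line on the flange points at it. The pin blocks the disc from going down unless the notch is over it.
- disc: Loose orange feed disc, 124 mm dia, 12 mm thick, about 0.25 kg, sits over the spindle by a blind bore (1 mm play) and turns freely either way. Origin: centre of its underside; z up; x axis points to the rim notch (as does a white stripe on top), and matches the hub's x axis when the notch is over the pin; 3 degrees off still goes in. Underside starts 26 mm above the deck, fully home 16 mm.
- collar (a joint): Black friction collar, 80 mm dia, on the spindle under the disc, carrying it. Value: metres pushed down, 0 = proud (disc 1.5 mm clear above the pin's tip), 0.010 = fully home. Moves down stiffly under a push of about 8 to 11 N on the disc, and does not spring back: it stays where it is left.
- notch (a point): The notch in the disc's rim: open outward, cut from 54 mm radius to the rim at 62 mm, 14 mm wide at its floor flaring to 18 mm at the rim, through the full thickness. Point: middle of the notch mouth at 62 mm radius on the disc's +x, half-way up the disc.
- stud (a point): Top of the black finger stud, an upright round post 14 mm dia standing 22 mm above the disc's upper face, 44 mm from the disc's axis on the side opposite to the notch (disc -x). Pushing its side turns the disc; push square to the radius (a finger's flat face pressing slantwise on it binds and tilts the disc).
- cap (a point): Middle of the flat top of the black round cap in the centre of the disc, 40 mm dia, standing 18 mm above the disc's upper face (30 mm above the disc's underside). The place to press; it has 17 mm free space to the stud.
- spool_mid (a point): Bystander: yellow thread spool, 52 mm dia at the foot, tapering, 76 mm tall, upright loose on the deck. Point: on its axis half-way up; z along its axis.
- glue_mid (a point): Bystander: amber glue bottle with red cap, 42 mm dia, 85 mm tall, upright loose on the deck. Point: on its axis half-way up; z along its axis.
- roller_mid (a point): Bystander: black rubber roller, 38 mm dia, 36 mm tall, with a steel shaft end on top (45 mm in all), upright loose on the deck. Point: on its axis half-way up; z along its axis.
There are look-alikes about, which are no part of the job. There is more than one size of the disc; the one meant has the size given above. Of the things that look like the part that bears roller_mid, the larger one is meant.

How it is judged (in metres and radians):
At the end, for the whole second after the job is handed in: The disc lies on the hub with its underside less than 17.5 mm above the deck (fully home is 16), tilted less than 2 degrees, centred within 4 mm, the notch within 8 mm of the pin, at rest; spool, bottle and roller upright within 20 mm of where they started (z of disc in the frame of hub below 0.0175 m and angle between disc's own z axis and vertical below 0.035 rad and horizontal distance between disc and hub below 0.004 m and horizontal distance between notch and pin below 0.008 m and linear speed of disc below 0.02 m/s and distance of each of spool_mid, glue_mid, roller_mid from where it was at the start of the episode below 0.02 m and angle between each of spool_mid, glue_mid, roller_mid's own z axis and vertical below 0.2 rad); the robot touches nothing.
It fails at once if the disc is lifted more than 10 mm above where it started (z of disc in the frame of hub above 0.036 m).
It fails at once if the spool is moved more than 20 mm, lifted or tipped (distance of spool_mid from where it was at the start of the episode above 0.02 m or angle between spool_mid's own z axis and vertical above 0.35 rad).
It fails at once if the glue bottle is moved more than 20 mm, lifted or tipped (distance of glue_mid from where it was at the start of the episode above 0.02 m or angle between glue_mid's own z axis and vertical above 0.35 rad).
It fails at once if the roller is moved more than 20 mm, lifted or tipped (distance of roller_mid from where it was at the start of the episode above 0.02 m or angle between roller_mid's own z axis and vertical above 0.35 rad).
It also fails if it takes over 48 s, if anything falls off the work surface, if the arm or the gripper's body presses on something with over 40 N, if the wrist force passes 120 N, or if a joint passes its speed limit or range.

### The arm

A 6-joint arm with a two-finger parallel gripper is mounted at the origin on the work surface. World frame = base frame: x ahead of the robot, y to its left, z up, the work surface at z = 0. Lengths are in mm, angles in rad, forces in N, time in s.
With the tool pointing down it reaches from about 275 to 750 mm from the base axis. Payload 10.2 kg.
Tool frame: the origin (TCP) lies where the fingers leave the gripper's body, on its centre line; the fingertips stand 73 mm ahead of it and the grasp point (between the pads) lies 54 mm ahead of it; z points along the fingers, y is the line along which they close (so a half turn about z gives the same grasp; the last joint's range is limited). The gripper opens to 85 mm and grips with 20 to 120 N. Pads are 22 mm wide; open, the fingers measure 114 mm over their backs; the gripper's body (76 mm by 85 mm) begins 54 mm behind the grasp point. The pads swing forward as they close: fully open they stand 13 mm farther back than shut.
Start: joints at [-1.515, 0.313, 1.498, -0, 1.331, -0.223], TCP at [144.468, -504.738, 303.894] pointing down, gripper open.
Joint ranges: [-2.94, 2.94], [-0.97, 2.17], [0.19, 2.56], [-1.23, 4.37], [0.02, 3.11], [-2.88, 2.88]. Speed limits (rad/s): [2.39, 2.39, 3.01, 3.14, 3.14, 3.14].

### API

Orientations are given as a unit quaternion [w, x, y, z].
In Python, from rig import ctrl gives the robot as it stands.
- The arm moves only by the shell command python3 -m creep 'ROWS' [OPENING] [FORCE]. ROWS is JSON, a list that holds one entry, the list of rows, each a list of 6 numbers: the shift along the world's x, y, z in units of 25 mm (1.0 is 25 mm), then the turn, a rotation vector about the world's x, y, z in units of 5 degrees (1.0 is 5 degrees). In form: [[[x, y, z, ax, ay, az], ...]]. A call has 1 to 20 rows; each row is the pose to reach, as a shift and turn from the pose commanded when the call began; what a row does not reach only later rows make up. A row lasts 1/12 s, in which the tool goes at most 41.7 mm and 7.16 degrees, less where a joint would pass 70% of its speed; a pose out of reach is approached as far as the arm can. A call with a gripper value outside its range is refused whole. OPENING is the finger opening in mm, from 0 to 85.4, set as the call begins (- or left out, the last holds). The fingers move at their own pace and stop on an object; FORCE is the grip in N (left out, the last holds). Time passes only in rows, so rows that repeat a pose let the fingers close. It gives the time, the measured TCP pose, the force, the opening and the grip force at its end, in the units of the state.
- ctrl.sense(): the state, without advancing time (a new reading comes with each control period).
- ctrl.capture(name): name is "scene" or "side" or "wrist"; returns a dict with "image" (384x512x3 uint8, red, green, blue), "fx", "fy", "cx", "cy" (pixels), "k1" (the pictures are not rectified: a ray, as slopes to the right and down, at radius r is drawn at 1 + k1 r^2 times it, then the intrinsics apply), "R" (3x3) and "t" (3): a world point X has camera coordinates R X + t. Camera axes: x right, y down, z forward; pixel columns grow to the right and rows downward; lengths in mm; the calibration is good to about 2 mm. A picture is of the moment at which its call begins. There is no depth.
- ctrl.finish_job(): hands the job in; it is judged then, once.
The state is a dict: "time_s": time; "joints": joint angles; "dq": joint speeds; "tau": joint torques, N m; "eef_pos": TCP position; "ee_rot": TCP orientation; "force": force on the tool from outside, world axes, zero at the start; "wrist_torque": the same for the moment, N m; "grip_width": opening from 0.0 (shut) to 1.0 (fully open); "grip_force": force on a finger pad.
Only numpy, scipy, OpenCV 4.12 (cv2) and the standard library are available. Lean on these libraries where they do the work, as an engineer would, in place of code of your own. Each camera call takes 0.05 s, during which the arm holds its last target. There are 200 camera calls.

## Working session

There is one attempt and no reset: what is moved stays moved. The work goes in short steps, Python scripts to look and compute and a shell command to move; the robot and the scene stay as the last step left them, time stands still between calls to the robot, and variables do not carry over. Pictures are saved under pics/ and viewed, at most 10 in all, crops included, and the job is handed in when it is done.

```bash
mkdir -p pics; ls; cat > h.py <<'E'
import numpy as np, cv2
from rig import ctrl
def cap(n,f=None):
    c=ctrl.capture(n); 
    if f: cv2.imwrite('pics/'+f,cv2.cvtColor(c['image'],cv2.COLOR_RGB2BGR))
    return c
def back(c,uv,z):
    """pixel -> world at height z"""
    R=np.array(c['R']);t=np.array(c['t'])
    d=np.array([(uv[0]-c['cx'])/c['fx'],(uv[1]-c['cy'])/c['fy']]);p=d.copy()
    for _ in range(20): p=d/(1+c['k1']*(p@p))
    o=-R.T@t; r=R.T@np.array([p[0],p[1],1]); return o+r*(z-o[2])/r[2]
def proj(c,X):
    x=np.array(c['R'])@np.array(X,float)+np.array(c['t']);p=x[:2]/x[2];p=p*(1+c['k1']*(p@p))
    return np.array([c['fx']*p[0]+c['cx'],c['fy']*p[1]+c['cy']])
E
python3 - <<'E'
from h import *
ims=[]
for n in("scene","side"):
    c=cap(n,n+'0.png');ims.append(c['image']);print(n,c['R'],c['t'],c['k1'],c['fx'])
w=cap("wrist",'wrist0.png')
np.save('x.npy',0)
im=np.hstack(ims);im=cv2.resize(im,None,fx=.78,fy=.78);cv2.imwrite('pics/both0.png',im[:,:,::-1])
cv2.imwrite('pics/scene0b.png',cv2.resize(ims[0][:,:,::-1],(800,600),interpolation=cv2.INTER_CUBIC))
print(ctrl.sense())
E
```

```text
pics
scene [[ 0.45957531  0.88794583  0.01851316]
 [ 0.66768029 -0.33167648 -0.66647861]
 [-0.58565652  0.31865799 -0.74529425]] [-268.11961887 -267.71133817 1229.31558   ] -0.10171921482549753 361.9900736294802
side [[ 0.97775977 -0.20939947 -0.01173448]
 [-0.17133323 -0.76524176 -0.62052395]
 [ 0.12095768  0.60873386 -0.78409969]] [-493.95606837  185.62062375  836.27336406] -0.18920942747782665 459.6293842270403
{'time_s': 0.15, 'joints': array([-1.51536957e+00,  3.13278781e-01,  1.49823036e+00, -1.64552017e-05,
        1.33098840e+00, -2.23383331e-01]), 'dq': array([-0.0004545 , -0.00142604, -0.00317618, -0.00075656, -0.00108409,
       -0.00056164]), 'tau': array([ 1.64097582e-03, -4.12370539e+01, -2.59796476e+01, -1.58957187e-04,
        3.25793335e-03,  1.37247046e-06]), 'eef_pos': array([ 144.47340842, -504.60796367,  303.50048196]), 'ee_rot': array([-4.51518882e-04,  9.90298469e-01,  1.38955880e-01,  2.99876373e-05]), 'force': array([-0.58270407,  0.4164724 , -0.53519439]), 'wrist_torque': array([-0.01015204, -0.01214035, -0.03277965]), 'grip_force': 0.0, 'grip_width': 1.0027949399421665}
```

View pics/scene0b.png

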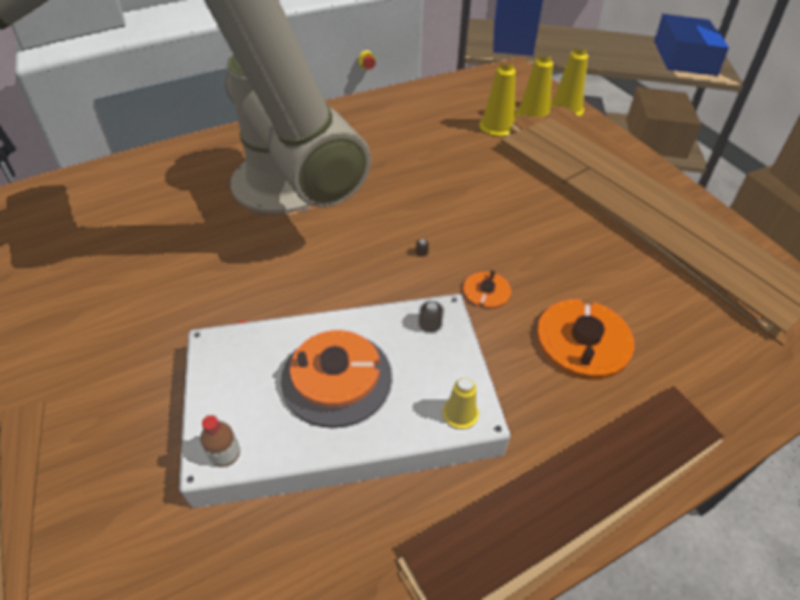

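View pics/side0.png

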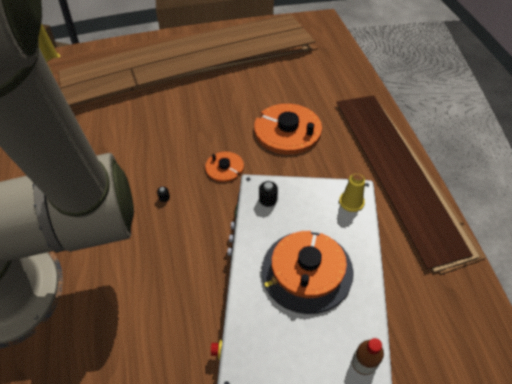

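Discs: in the 800x600 scene picture they are at (335,368) on the hub, (487,289) small on the bench and (585,337) large on the bench. The one on the hub is meant: it is proud, and the deck carries it. Rollers are at (431,316) on the deck, which is larger and so the bystander, and (422,247) small on the bench. In the side picture the stripe points up at (313,241), the stud is at (305,281), and a yellow mark shows at about (269,283). I'll confirm in one enlarged crop.

```bash
python3 - <<'E'
import cv2,numpy as np
a=cv2.imread('pics/side0.png')[215:325,245:370]; b=cv2.imread('pics/scene0.png')[195:280,165:265]
a=cv2.resize(a,(500,440),interpolation=cv2.INTER_CUBIC)
b=cv2.resize(b,(300,255),interpolation=cv2.INTER_CUBIC)
o=np.zeros((440,800,3),np.uint8);o[:,:500]=a;o[:255,500:]=b;cv2.imwrite('pics/crop1.png',o)
E
```

```text
(no output)
```

View pics/crop1.png

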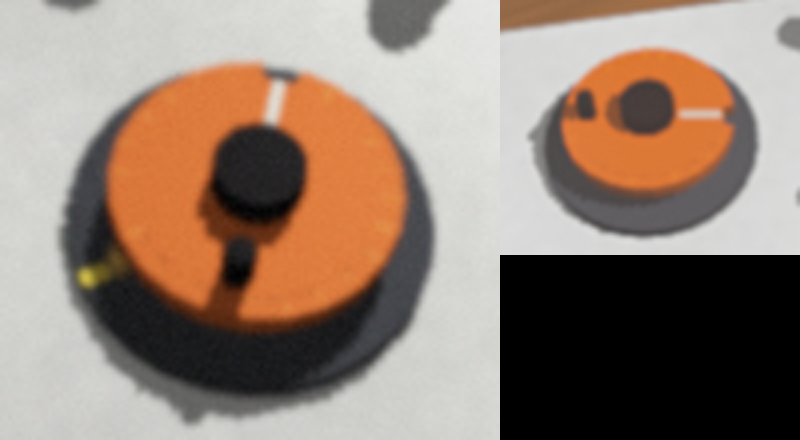

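The crop shows the orange disc on the dark flange. In it the notch is at (281,74), the stud top at (240,243), the cap top at (258,160) and the yellow line runs from (87,277) to (125,262). The disc on the hub is confirmed.

```bash
python3 - <<'E'
from h import *
c=ctrl.capture("side"); s=ctrl.capture("scene")
f=lambda u,v:(245+u/4,215+v/4)
P=dict(cap=(258,160,116),notch=(281,76,98),stripein=(272,122,98),stud=(240,243,120),yout=(84,278,70),yin=(122,262,70))
for k,(u,v,z) in P.items(): print(k,back(c,f(u,v),z)[:2].round(1))
# scene
for k,u,v,z in[('cap',332,352,116),('notch',377,364,98),('stud',302,355,120),('spool top',463,384,136),('glue top',209,422,145),('roller top',431,304,105),('dk1',196,334,60),('dk2',454,299,60),('dk3',498,429,60),('dk4',190,479,60)]:
    print('S',k,back(s,(u*.64,v*.64),z)[:2].round(1))
for k,u,v,z in[('spool top',356,178,136),('glue top',375,345,145),('roller top',268,184,105)]: print(k,back(c,(u,v),z)[:2].round(1))
# disc silhouette fit by orange mask (side), ellipse of top approx
X=back(c,f(258,160),116)
E
```

```text
cap [ 575.2 -107.1]
notch [601.2 -58.3]
stripein [590.7 -80.1]
stud [ 556.6 -144.6]
yout [ 499.1 -121. ]
yin [ 516.5 -117.1]
S cap [ 567.3 -106.8]
S notch [601.4 -54.9]
S stud [ 556.7 -146.3]
S spool top [703.8  18.8]
S glue top [ 619.7 -286.4]
S roller top [542.5  63.6]
S dk1 [ 401.1 -271. ]
S dk2 [515.9 124.2]
S dk3 [748.5  56.4]
S dk4 [ 633.6 -337.2]
spool top [698.1  18.3]
glue top [ 617.8 -287. ]
roller top [545.1  64.3]
```

Estimates: hub centre is about (575,-107), notch at 63°, pin at 190°, so the disc turns +127°. The stud sits at 243° and must end at 10°. The fingers are shut with tool x along the tangent, so yaw goes from -27° to 100°. First I move above the spot behind the stud.

```bash
python3 -m creep '[[[15.3,14.8,-2.8,0,0,-8.6],[15.3,14.8,-2.8,0,0,-8.6],[15.3,14.8,-2.8,0,0,-8.6],[15.3,14.8,-2.8,0,0,-8.6],[15.3,14.8,-2.8,0,0,-8.6],[15.3,14.8,-2.8,0,0,-8.6],[15.3,14.8,-2.8,0,0,-8.6],[15.3,14.8,-2.8,0,0,-8.6],[15.3,14.8,-2.8,0,0,-8.6],[15.3,14.8,-2.8,0,0,-8.6],[15.3,14.8,-2.8,0,0,-8.6],[15.3,14.8,-2.8,0,0,-8.6],[15.3,14.8,-2.8,0,0,-8.6],[15.3,14.8,-2.8,0,0,-8.6],[15.3,14.8,-2.8,0,0,-8.6],[15.3,14.8,-2.8,0,0,-8.6],[15.3,14.8,-2.8,0,0,-8.6],[15.3,14.8,-2.8,0,0,-8.6],[15.3,14.8,-2.8,0,0,-8.6],[15.3,14.8,-2.8,0,0,-8.6]]]' 0 30
python3 - <<'E'
from h import *
im=[]
for n in("side","wrist"):
    c=cap(n,n+'1.png')
    p=np.array(ctrl.sense()['eef_pos'])
    print(n,proj(c,p-[0,0,73]),proj(c,p-[0,0,86]),np.array(c['R'])[2].round(2))
    print([proj(c,X).round(0) for X in([575,-107,116],[556.6,-145.4,120],[601.3,-56.6,98],[514,-118,84.5])])
    im.append(c['image'])
a=np.vstack(im)
o=np.hstack([cv2.resize(i,(400,300)) if 0 else i for i in im])
o=cv2.resize(o,(800,300),interpolation=cv2.INTER_AREA)
cv2.imwrite('pics/v1.png',o[:,:,::-1])
a=cv2.resize(im[0][160:340,200:400],(800,720)) 
cv2.imwrite('pics/w1.png',cv2.resize(im[1],(800,600))[:,:,::-1])
cv2.imwrite('pics/s1.png',cv2.resize(im[0][140:340,180:440],(780,600),interpolation=cv2.INTER_CUBIC)[:,:,::-1])
E
```

```text
time_s: 1.92
eef_pos: [526.6, -135.5, 234.1]
ee_rot: [0.0, 0.972, -0.234, 0.0]
force: [0.8, -0.1, -0.7]
grip_width: -0.005
grip_force: 0.0
side [286.36920646 261.33265531] [285.99659346 265.6060631 ] [ 0.12  0.61 -0.78]
[array([309., 255.]), array([305., 276.]), array([315., 233.]), array([274., 277.])]
wrist [255.27975858 237.82758937] [255.33758333 228.79087892] [-0.24  0.12 -0.96]
[array([189., 171.]), array([249., 171.]), array([121., 166.]), array([245., 220.])]
```

View pics/v1.png

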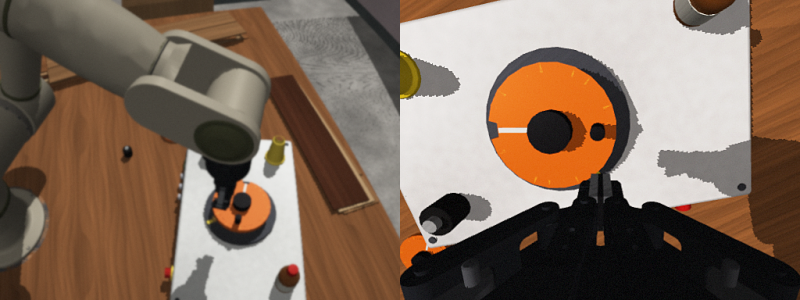

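Left (side) view: the shut fingers stand over the near rim. Right (wrist) view: cap at (191,168), stud at (253,168) and notch at (118,165) in native pixels, all within 3 px of prediction. I still need the true tip height, so I'll compare the fingertip edge with the projections.

```bash
python3 - <<'E'
from h import *
c=ctrl.capture('wrist');s=ctrl.sense();p=s['eef_pos'];a=np.radians(-27)
x=np.array([np.cos(a),np.sin(a),0]);y=np.array([x[1],-x[0],0])
im=cv2.resize(c['image'][190:290,190:320],(780,600),interpolation=cv2.INTER_CUBIC)[:,:,::-1].copy()
for L,col in((73,(255,255,255)),(86,(0,255,255))):
  for sx in(11,-11):
    for sy in(-14,0,14):
      q=proj(c,p+sx*x+sy*y-[0,0,L]);cv2.circle(im,tuple(((q-[190,190])*6).astype(int).tolist()),5,col,1 if sx<0 else -1)
im=np.clip(im.astype(float)*1.8,0,255)
cv2.imwrite('pics/w2.png',im)
E
```

```text
[ WARN:0@0.422] global loadsave.cpp:1063 imwrite_ Unsupported depth image for selected encoder is fallbacked to CV_8U.
```

View pics/w2.png

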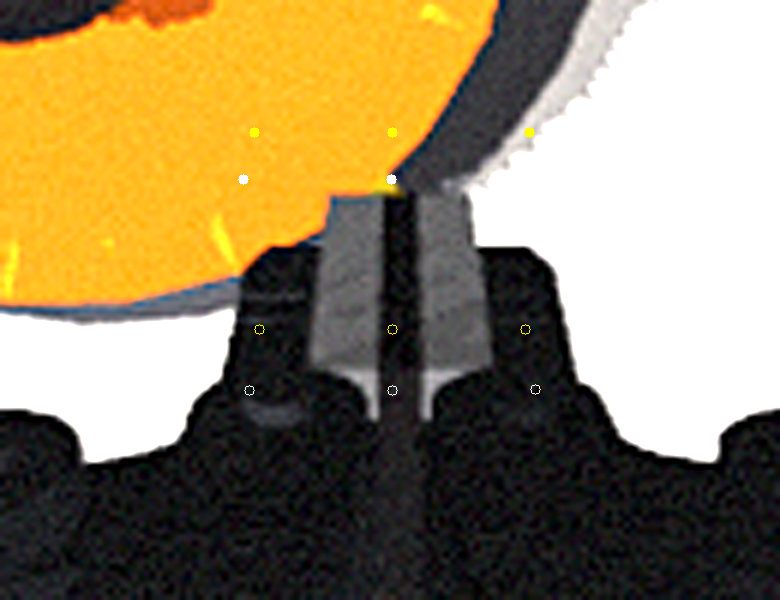

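The tip is at about 73 mm ahead as stated, and narrow (±7 mm). I'll work out the arc of waypoints.

```bash
python3 - <<'E'
from h import *
C=np.array([575.2,-106.8]);P0=np.array([526.97,-134.74])
def F(th,r=46,o=18):
    a=np.radians(th);return C+r*np.array([np.cos(a),np.sin(a)])-o*np.array([-np.sin(a),np.cos(a)])
for o in(30,18): print(o,((F(243,o=o)-P0)/25).round(2))
b=F(243)
for k in range(0,27): print(k,((F(243+5*k)-b)/25).round(2),end='; ')
E
python3 -m creep '[[[0,0,-0.8,0,0,0],[0,0,-1.6,0,0,0],[0,0,-2.1,0,0,0],[0,0,-2.32,0,0,0],[0,0,-2.32,0,0,0],[0,0,-2.32,0,0,0],[0,0,-2.32,0,0,0]]]'
```

```text
30 [0.02 0.02]
18 [ 0.45 -0.19]
0 [0. 0.]; 1 [ 0.12 -0.12]; 2 [ 0.25 -0.24]; 3 [ 0.39 -0.34]; 4 [ 0.54 -0.43]; 5 [ 0.69 -0.5 ]; 6 [ 0.85 -0.56]; 7 [ 1.02 -0.61]; 8 [ 1.19 -0.64]; 9 [ 1.36 -0.66]; 10 [ 1.53 -0.66]; 11 [ 1.7  -0.65]; 12 [ 1.88 -0.62]; 13 [ 2.04 -0.58]; 14 [ 2.21 -0.52]; 15 [ 2.36 -0.45]; 16 [ 2.51 -0.37]; 17 [ 2.66 -0.27]; 18 [ 2.79 -0.16]; 19 [ 2.91 -0.04]; 20 [3.03 0.09]; 21 [3.13 0.23]; 22 [3.22 0.37]; 23 [3.29 0.53]; 24 [3.35 0.69]; 25 [3.4  0.86]; 26 [3.43 1.02]; time_s: 2.65
eef_pos: [527.3, -135.0, 176.9]
ee_rot: [0.0, 0.972, -0.234, 0.001]
force: [-0.1, 0.7, -0.7]
grip_width: 0.005
grip_force: 0.0
```

```bash
python3 -m creep '[[[0.15,-0.06,0,0,0,0],[0.3,-0.13,0,0,0,0],[0.45,-0.19,0,0,0,0],[0.51,-0.25,0,0,0,0.5],[0.57,-0.31,0,0,0,1],[0.63,-0.37,0,0,0,1.5],[0.7,-0.43,0,0,0,2],[0.77,-0.48,0,0,0,2.5],[0.84,-0.53,0,0,0,3],[0.92,-0.58,0,0,0,3.5],[0.99,-0.62,0,0,0,4],[1.06,-0.66,0,0,0,4.5],[1.14,-0.69,0,0,0,5],[1.22,-0.72,0,0,0,5.5],[1.3,-0.75,0,0,0,6],[1.3,-0.75,0,0,0,6],[1.3,-0.75,0,0,0,6]]]'
python3 - <<'E'
from h import *
c=cap('wrist','w3.png');p=[proj(c,X).round(0) for X in([575,-107,116],)];print(p)
b=cap('side')['image'][150:330,220:400]
o=np.hstack([cv2.resize(c['image'],(480,360)),cv2.resize(b,(320,320),interpolation=3)[:,:] if 0 else cv2.copyMakeBorder(cv2.resize(b,(320,320),interpolation=2),0,40,0,0,0)])
cv2.imwrite('pics/v3.png',o[:,:,::-1])
E
```

```text
time_s: 4.07
eef_pos: [559.7, -153.6, 175.9]
ee_rot: [0.0, 1.0, 0.025, 0.0]
force: [-0.7, 0.3, -0.2]
grip_width: 0.002
grip_force: 0.0
[array([165., 217.])]
```

View pics/v3.png

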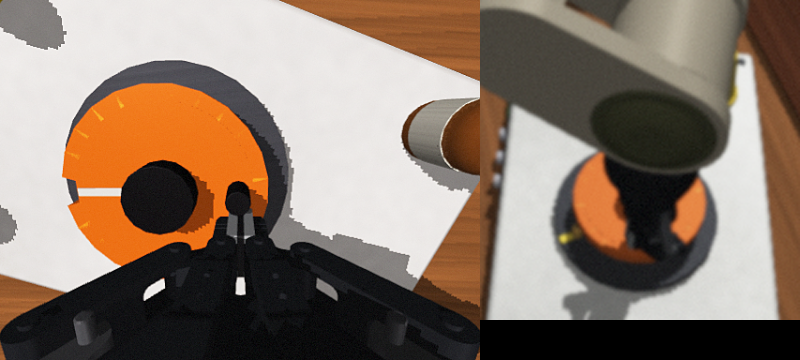

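The finger bears squarely on the stud with hardly any force, and the notch still points left in the wrist image at (75,190), so the disc is turning with it. Continuing.

```bash
python3 -m creep '[[[0.085,-0.025,0,0,0,0.5],[0.17,-0.05,0,0,0,1],[0.255,-0.065,0,0,0,1.5],[0.34,-0.08,0,0,0,2],[0.425,-0.09,0,0,0,2.5],[0.51,-0.1,0,0,0,3],[0.595,-0.1,0,0,0,3.5],[0.68,-0.1,0,0,0,4],[0.765,-0.095,0,0,0,4.5],[0.85,-0.09,0,0,0,5],[0.94,-0.075,0,0,0,5.5],[1.03,-0.06,0,0,0,6],[1.11,-0.04,0,0,0,6.5],[1.19,-0.02,0,0,0,7],[1.275,0.01,0,0,0,7.5],[1.36,0.04,0,0,0,8],[1.435,0.075,0,0,0,8.5],[1.51,0.11,0,0,0,9]]]'
python3 -m creep '[[[0.075,0.04,0,0,0,0.5],[0.15,0.08,0,0,0,1],[0.225,0.13,0,0,0,1.5],[0.3,0.18,0,0,0,2],[0.365,0.235,0,0,0,2.5],[0.43,0.29,0,0,0,3],[0.49,0.35,0,0,0,3.5],[0.55,0.41,0,0,0,4],[0.61,0.475,0,0,0,4.5],[0.67,0.54,0,0,0,5],[0.72,0.61,0,0,0,5.5],[0.77,0.68,0,0,0,6],[0.815,0.75,0,0,0,6.5],[0.86,0.82,0,0,0,7],[0.9,0.9,0,0,0,7.5],[0.93,0.98,0,0,0,8],[0.93,0.98,0,0,0,8],[0.93,0.98,0,0,0,8]]]'
python3 - <<'E'
from h import *
c=cap('wrist','w4.png');d=cap('side','s4.png')
print([proj(c,X).round(0) for X in([575,-107,116],[514,-118,84.5])],[proj(d,X).round(0) for X in([575,-107,116],[514,-118,84.5])])
o=np.zeros((560,800,3),np.uint8)
o[:300,:400]=cv2.resize(c['image'],(400,300));o[:400,400:]=cv2.resize(d['image'][210:310,240:340],(400,400),interpolation=2)
cv2.imwrite('pics/v4.png',o[:400,:,::-1])
E
```

```text
time_s: 5.67
eef_pos: [597.2, -150.8, 175.9]
ee_rot: [-0.0, 0.913, 0.407, -0.0]
force: [-1.4, 0.0, -0.3]
grip_width: -0.0
grip_force: 0.5
time_s: 7.17
eef_pos: [620.5, -126.2, 175.9]
ee_rot: [0.0, 0.72, 0.694, 0.0]
force: [0.4, 1.7, -0.4]
grip_width: -0.003
grip_force: 0.0
[array([164., 214.]), array([ 87., 216.])] [array([309., 255.]), array([274., 277.])]
```

View pics/v4.png

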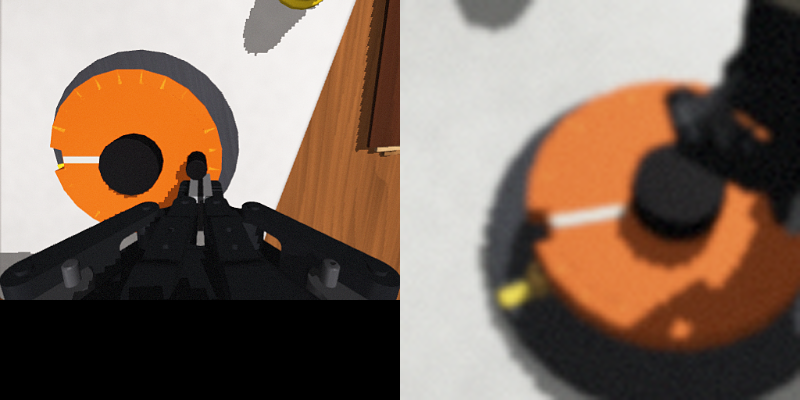

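The notch is near the pin. In the wrist view the notch is at (57,158) with the yellow mark at (61,166). In the side crop the stripe runs from (552,222) to (622,210) and the yellow outer end is at (505,297). I'll refine the angles.

```bash
python3 - <<'E'
from h import *
C=np.array([575.2,-106.8]);c=ctrl.capture('side');w=ctrl.capture('wrist')
an=lambda v:round(float(np.degrees(np.arctan2(v[1],v[0]))%360),1)
f=lambda u,v:(240+(u-400)/4,210+v/4)
a=back(c,f(548,223),98)[:2];b=back(c,f(622,210),98)[:2];y=back(c,f(503,298),70)[:2];y2=back(c,f(540,283),70)[:2]
print('side stripe',an(a-C),an(a-b),a,b,'yellow',an(y-C),an(y-y2))
def cent(img,lo,hi):
    m=cv2.inRange(cv2.cvtColor(img,cv2.COLOR_RGB2HSV),lo,hi);return m
I=w['image'];m=cv2.inRange(cv2.cvtColor(I,cv2.COLOR_RGB2HSV),(0,0,150),(180,60,255));m[:,:78]=0;m[:,128:]=0;m[:190]=0;m[225:]=0
p=cv2.findNonZero(m)[:,0];print(len(p),p.min(0),p.max(0))
q=cv2.fitLine(p,2,0,.01,.01).ravel();A=back(w,q[2:]+20*q[:2],98)[:2];B=back(w,q[2:]-20*q[:2],98)[:2]
print('wrist stripe',an(A-B),an(B-A),an(p.mean(0)*0+back(w,p.mean(0),98)[:2]-C))
cv2.imwrite('pics/v5.png',cv2.resize(I[160:260,50:210],(800,500),interpolation=2)[:,:,::-1])
E
```

```text
side stripe 178.2 178.6 [ 521.22935052 -105.07601251] [ 552.79337527 -105.83432544] yellow 190.4 191.8
408 [ 81 200] [126 208]
wrist stripe 357.8 177.8 179.3
```

View pics/v5.png

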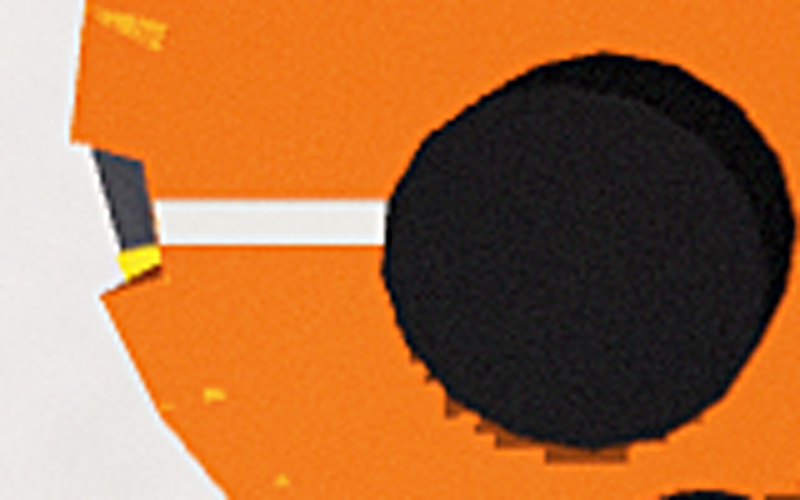

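The stripe is at 178.3°, where the finger geometry predicts it, and the pin is at about 190.3°. I'll go 11° further slowly, then measure.

```bash
python3 -m creep '[[[0.02,0.05,0,0,0,0.3],[0.035,0.1,0,0,0,0.6],[0.05,0.15,0,0,0,0.9],[0.065,0.2,0,0,0,1.2],[0.08,0.25,0,0,0,1.5],[0.095,0.3,0,0,0,1.8],[0.11,0.34,0,0,0,2.05],[0.116,0.363,0,0,0,2.2],[0.116,0.363,0,0,0,2.2],[0.116,0.363,0,0,0,2.2]]]'
python3 - <<'E'
from h import *
C=np.array([575.2,-106.8]);w=cap('wrist')
an=lambda v:round(float(np.degrees(np.arctan2(v[1],v[0]))%360),1)
I=w['image'];print(proj(w,[553,-111,98]),proj(w,[514,-118,84.5]),proj(w,[498,-121,70]),proj(w,[575.2,-106.8,116]))
h=cv2.cvtColor(I,cv2.COLOR_RGB2HSV)
u,v=proj(w,[514,-118,84.5]).astype(int)
m=cv2.inRange(h,(0,0,150),(180,60,255));m[:,:u+8]=0;m[:,u+60]=0;m[:,u+50:]=0;m[:v-30]=0;m[v+20:]=0
p=cv2.findNonZero(m)[:,0];print(len(p),p.min(0),p.max(0))
q=cv2.fitLine(p,2,0,.01,.01).ravel();A=back(w,q[2:]+20*q[:2],98)[:2];B=back(w,q[2:]-20*q[:2],98)[:2]
print('stripe',an(A-B),an(B-A),an(back(w,p.mean(0),98)[:2]-C))
print(u,v);cv2.imwrite('pics/v6.png',cv2.resize(I[v-50:v+30,max(u-30,0):max(u-30,0)+128],(800,500),interpolation=2)[:,:,::-1])
E
```

```text
time_s: 8.2
eef_pos: [623.4, -117.0, 175.9]
ee_rot: [-0.0, 0.65, 0.76, 0.0]
force: [-0.2, 0.4, -0.0]
grip_width: 0.0
grip_force: 0.0
[135.56511045 203.62062482] [ 81.62925864 198.15703984] [ 71.02422733 192.58084245] [164.48531575 213.28749977]
339 [ 89 200] [126 208]
stripe 8.9 188.9 190.3
81 198
```

View pics/v6.png

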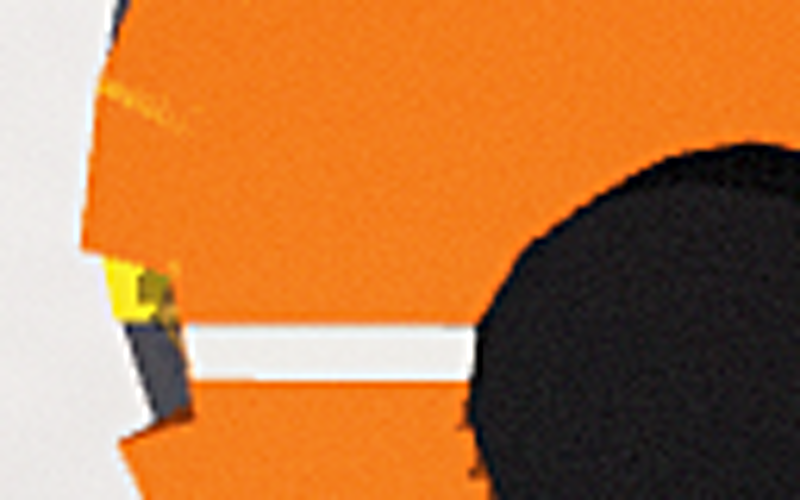

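The notch straddles the yellow mark, which is now in its upper half. In the crop its lower edge is at (118,322) and the stripe centre at y=353. In the previous picture the yellow's upper edge was at native (81,209). I'll combine both edges in the same camera so that bias cancels.

```bash
python3 - <<'E'
from h import *
from scipy.spatial.transform import Rotation as Ro
w=ctrl.capture('wrist');s=ctrl.sense();an=lambda v:round(float(np.degrees(np.arctan2(v[1],v[0]))%360),2)
# centre as this camera sees it: from cap rim (z116): shift C so that stripe passes through it
C=np.array([575.2,-106.8])
def offs(cam,stripe_uv,slope):
    P=back(cam,stripe_uv,98)[:2];n=np.array([-np.sin(np.radians(slope)),np.cos(np.radians(slope))])
    return C+n*((P-C)@n)
C2=offs(w,(107.5,204.3),188.9);print('C2',C2)
for uv in((69.9,199.5),(75.5,199.5)): 
    y=back(w,uv,70)[:2];print('low edge',y,np.hypot(*(y-C2)),an(y-C2),an(y-C))
# earlier pose: camera rigid with tool
q=lambda e:Ro.from_quat([e[1],e[2],e[3],e[0]]).as_matrix()
T=q(s['ee_rot']);p=np.array(s['eef_pos']);R=np.array(w['R']);t=np.array(w['t'])
T0=q([0,.72,.694,0]);p0=np.array([620.5,-126.2,175.9])
D=T@T0.T; w0=dict(w);w0['R']=R@D;w0['t']=t+R@(p-D@p0)
C1=offs(w0,(103.5,204.2),177.9);print('C1',C1)
for uv in((73.5,211),(81.6,209)): 
    y=back(w0,uv,70)[:2];print('up edge',y,np.hypot(*(y-C1)),an(y-C1),an(y-C))
d=ctrl.capture('side');I=d['image']
m=cv2.inRange(cv2.cvtColor(I,cv2.COLOR_RGB2HSV),(22,110,90),(35,255,255));m[:265]=0;m[295:]=0;m[:,:255]=0;m[:,290:]=0
P=cv2.findNonZero(m)[:,0];W=np.array([back(d,x,70)[:2] for x in P]);print(len(P),W.mean(0),[an(x-C) for x in W],np.hypot(*(W-C).T).round())
E
```

```text
C2 [ 575.37966764 -107.94733355]
low edge [ 497.13437613 -126.0940969 ] 80.32204344689197 193.06 193.88
low edge [ 500.91249614 -125.49617441] 76.50700259727444 193.26 194.13
C1 [ 575.15800922 -107.94515092]
up edge [ 495.50218258 -119.1649061 ] 80.44211349667768 188.02 188.82
up edge [ 501.39618385 -117.9204003 ] 74.43327536674049 187.7 188.57
33 [ 502.00300273 -119.80589307] [187.67, 186.82, 187.25, 187.69, 188.15, 188.64, 189.14, 189.67, 190.22, 187.71, 188.14, 188.59, 189.05, 189.54, 190.05, 190.58, 191.13, 188.98, 189.43, 189.9, 190.38, 190.89, 191.42, 191.98, 190.69, 191.18, 191.69, 192.22, 192.77, 191.93, 192.43, 192.96, 193.51] [69. 77. 76. 74. 72. 71. 69. 68. 66. 79. 78. 76. 75. 73. 72. 70. 69. 80.
 79. 77. 75. 74. 72. 71. 79. 78. 76. 75. 73. 80. 79. 77. 76.]
```

Pin is at 190.5° and the notch at 188.9°, so I nudge +1.6°, back off, rise and go over the cap.

```bash
python3 -m creep '[[[0,0.02,0,0,0,0.1],[-0.005,0.035,0,0,0,0.2],[-0.01,0.05,0,0,0,0.3],[-0.01,0.05,0,0,0,0.3],[-0.01,0.05,0,0,0,0.3],[0.03,-0.2,0,0,0,0.3],[0.07,-0.4,0,0,0,0.3],[0.07,-0.4,0,0,0,0.3],[0.07,-0.4,0.8,0,0,0.3],[0.07,-0.4,1.6,0,0,0.3],[0.07,-0.4,2.2,0,0,0.3],[-0.9,0,2.2,0,0,0.3],[-1.93,0.4,2.2,0,0,0.3],[-1.93,0.4,2.2,0,0,0.3],[-1.93,0.4,2.2,0,0,0.3],[-1.93,0.4,2.2,0,0,0.3]]]'
python3 - <<'E'
from h import *
C=np.array([575.2,-106.8]);w=cap('wrist')
an=lambda v:round(float(np.degrees(np.arctan2(v[1],v[0]))%360),1)
I=w['image']
u,v=proj(w,[514,-118,84.5]).astype(int);print(u,v,proj(w,[575.2,-107,116]))
cv2.imwrite('pics/v7.png',cv2.resize(I[max(v-100,0):v+140,max(u-60,0):max(u-60,0)+320],(800,600),interpolation=2)[:,:,::-1]);print(max(v-100,0),max(u-60,0))
m=cv2.inRange(cv2.cvtColor(I,cv2.COLOR_RGB2HSV),(0,0,150),(180,60,255))
a=proj(w,[523,-116,98]);b=proj(w,[551,-111,98]);k=np.zeros_like(m);cv2.line(k,tuple(a.astype(int).tolist()),tuple(b.astype(int).tolist()),255,14);m&=k
p=cv2.findNonZero(m)[:,0];q=cv2.fitLine(p,2,0,.01,.01).ravel();A=back(w,q[2:]+12*q[:2],98)[:2];B=back(w,q[2:]-12*q[:2],98)[:2]
print(len(p),'stripe',an(A-B),an(B-A),an(back(w,p.mean(0),98)[:2]-C))
E
```

```text
time_s: 9.68
eef_pos: [575.6, -107.5, 231.3]
ee_rot: [0.001, 0.64, 0.769, 0.0]
force: [0.3, 0.4, 0.6]
grip_width: 0.001
grip_force: 0.0
180 196 [254.61652983 209.00383868]
96 120
192 stripe 9.7 189.7 191.8
```

View pics/v7.png

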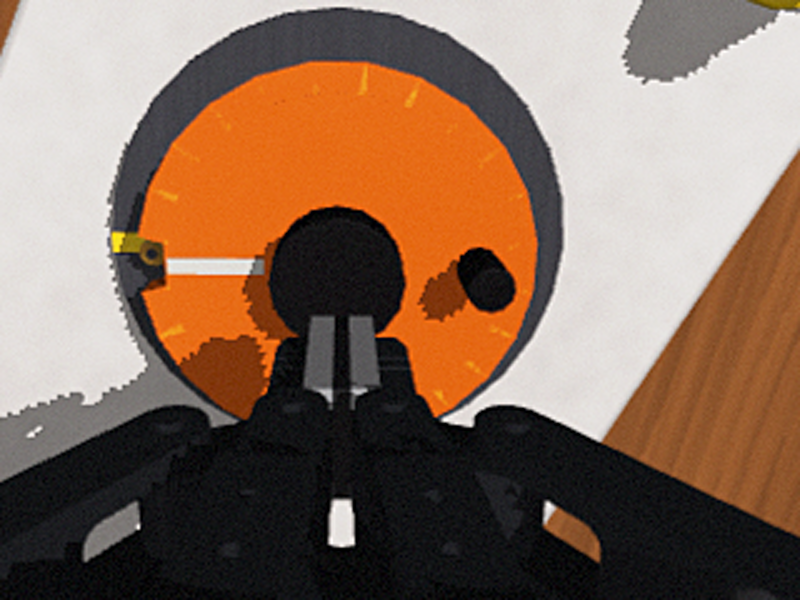

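The pin tip shows in the notch at crop (151,252), native (180,197), exactly where predicted. The stripe is at 189.7° and the pin at about 190°, so they are aligned. Now I press slowly, checking force.

```bash
python3 -m creep '[[[0,0,-0.8,0,0,0],[0,0,-1.4,0,0,0],[0,0,-1.55,0,0,0],[0,0,-1.62,0,0,0],[0,0,-1.66,0,0,0],[0,0,-1.7,0,0,0],[0,0,-1.74,0,0,0],[0,0,-1.78,0,0,0],[0,0,-1.82,0,0,0],[0,0,-1.82,0,0,0],[0,0,-1.82,0,0,0]]]'
```

```text
time_s: 10.65
eef_pos: [575.6, -107.3, 187.1]
ee_rot: [0.001, 0.64, 0.769, 0.0]
force: [-2.2, 1.3, 5.3]
grip_width: 0.002
grip_force: 3.5
```

```bash
python3 -m creep '[[[0,0,-0.04,0,0,0],[0,0,-0.08,0,0,0],[0,0,-0.12,0,0,0],[0,0,-0.16,0,0,0],[0,0,-0.16,0,0,0],[0,0,-0.16,0,0,0]]]'; python3 -m creep '[[[0,0,-0.04,0,0,0],[0,0,-0.08,0,0,0],[0,0,-0.12,0,0,0],[0,0,-0.12,0,0,0],[0,0,-0.12,0,0,0]]]'
```

```text
time_s: 11.15
eef_pos: [575.6, -107.4, 183.1]
ee_rot: [0.001, 0.64, 0.769, 0.0]
force: [-1.6, 1.2, 7.1]
grip_width: 0.001
grip_force: 3.8
time_s: 11.57
eef_pos: [575.6, -107.4, 180.1]
ee_rot: [0.001, 0.64, 0.769, 0.0]
force: [-2.2, 0.2, 7.0]
grip_width: 0.001
grip_force: 3.8
```

Going in smoothly at about 7 N, past the pin. I'll continue until it bottoms.

```bash
python3 -m creep '[[[0,0,-0.04,0,0,0],[0,0,-0.08,0,0,0],[0,0,-0.08,0,0,0],[0,0,-0.08,0,0,0]]]'; python3 -m creep '[[[0,0,-0.04,0,0,0],[0,0,-0.08,0,0,0],[0,0,-0.08,0,0,0],[0,0,-0.08,0,0,0]]]'
```

```text
time_s: 11.9
eef_pos: [575.7, -107.4, 178.6]
ee_rot: [0.001, 0.64, 0.769, 0.0]
force: [-3.8, 0.9, 11.0]
grip_width: 0.007
grip_force: 5.4
time_s: 12.23
eef_pos: [575.8, -107.3, 178.4]
ee_rot: [0.002, 0.639, 0.769, 0.001]
force: [-7.8, 2.7, 25.2]
grip_width: 0.003
grip_force: 12.3
```

Bottomed: 25 N at TCP z 178.4, against 179 expected for fully home. I lift clear and check numerically, since the picture views are used up.

```bash
python3 -m creep '[[[0,0,0.3,0,0,0],[0,0,0.8,0,0,0],[0,0,2,0,0,0],[0,0,3.2,0,0,0],[0,0,4.5,0,0,0],[-3,-1,5,0,0,0],[-4,-2,5,0,0,0],[-5,-3,5,0,0,0],[-6,-4,5,0,0,0],[-6,-4,5,0,0,0],[-6,-4,5,0,0,0],[-6,-4,5,0,0,0]]]'
python3 - <<'E'
from h import *
for n in('side','scene','wrist'):
    c=ctrl.capture(n);h=cv2.cvtColor(c['image'],cv2.COLOR_RGB2HSV)
    m=cv2.inRange(h,(5,120,60),(18,255,255))
    th=np.linspace(0,2*np.pi,90)
    for z in(88,93,98):
        k=np.zeros_like(m)
        for r,zz in((62,z),(62,z-12)): cv2.fillPoly(k,[np.array([proj(c,[575.2+r*np.cos(t),-107+r*np.sin(t),zz]) for t in th]).round().astype(np.int32)],255)
        ins=(m&k>0).sum();K=cv2.dilate(k,np.ones((9,9)))
        ou=((m>0)&(K>0)&(k==0)).sum();print(n,z,'in',ins,'of',(k>0).sum(),'outside',ou)
    # scale: bystanders
c=ctrl.capture('scene');d=ctrl.capture('side')
for n,c in(('scene',c),('side',d)):
    b=cv2.cvtColor(cv2.imread(f'pics/{n}0.png'),cv2.COLOR_BGR2RGB)
    for k,X in dict(spool=[701,18.5,98],glue=[618.7,-286.7,102],roller=[544,64,80]).items():
        u,v=proj(c,X).astype(int);s=np.s_[v-10:v+10,u-8:u+8];print(n,k,np.abs(b[s].astype(int)-c['image'][s]).mean().round(1))
E
```

```text
time_s: 13.23
eef_pos: [424.9, -207.6, 300.1]
ee_rot: [0.001, 0.64, 0.768, 0.0]
force: [0.1, 0.2, 0.4]
grip_width: -0.002
grip_force: 0.0
side 88 in 3372 of 3984 outside 29
side 93 in 3331 of 4010 outside 70
side 98 in 3249 of 4061 outside 152
scene 88 in 1859 of 2294 outside 14
scene 93 in 1871 of 2322 outside 2
scene 98 in 1828 of 2331 outside 45
wrist 88 in 10827 of 13271 outside 103
wrist 93 in 10766 of 13785 outside 157
wrist 98 in 10617 of 14286 outside 296
scene spool 1.9
scene glue 1.6
scene roller 1.5
side spool 6.3
side glue 4.3
side roller 5.2
```

The disc's outline fits the fully-home height in the side and wrist views, the bystanders haven't moved, and the arm is clear, so I'm handing in.

```bash
python3 -c "
from rig import ctrl
print(ctrl.finish_job())"
```

```text
the job is handed in; nothing more can be done
None
```

I turned the disc until its notch was over the pin and pressed it down to its stop on the hub. The spool, bottle and roller appear unmoved, the arm is clear, and the job is handed in at about 13.5 s; I didn't measure the final tilt directly, and no verdict came back.

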